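Shut the drying hood's vent flap with the hook pole

TASK

Take the hook pole from its cradle, hook its peg down through the ring eye on the drying hood's blue vent flap, and pull the flap gently towards you until it clicks home in its catch. Move the flap with the pole only, keeping the gripper off the hood, then unhook the pole and lay it back in its cradle as it lay. Leave the mortar, petri dish, beaker and sample pot where they are.

Things in the scene. Friction and masses are not known exactly. Their poses are not given: they have to be found in the camera images.
- hood: White drying hood, fixed, 180 deep x 210 wide x 312 mm high (duct stub on the roof to 342). Origin: centre of its underside; x from front to back, z up. Front face at x = -90 mm: closed to z = 123 mm, above it an opening 186 mm wide up to the lintel's underside at z = 288 mm. The flap in it is hinged along its bottom edge and leans back into the hood when open.
- flap_hinge (a point): Middle of the flap's hinge line, at x = -80, z = 130 mm in the hood's frame; the hinge runs along this point's y axis. Axes as the hood's.
- flap (a joint): Angle of the blue flap (8 x 156 x 150 mm high), rad: 0 = shut, upright (hard stop); larger = leaning back, at most 0.85; starts at 0.45 to 0.7. Stiff hinge: stays where left, 2 to 3 N at the eye moves it. From about 0.045 rad a spring catch resists, weaker or stronger each time: 8 to 22 N at the eye pulls it through, then it snaps to 0 and stays. A hard yank spoils it.
- eye (a point): Centre of the yellow ring eye on the flap's robot side: inner diameter 32 mm, wire 6 mm. Axes turn with the flap: z the ring's axis, x along its shank to the flap, y along the hinge. Ring level at flap 0.3 rad; more open, it slopes down towards the flap; shut, it droops 0.3 rad towards the robot. Flap shut: 35 mm in front of the hinge and 70.5 mm above; it swings round the hinge.
- pole: Hook pole, 0.12 kg, 217 mm long, loose. Origin: middle of the orange handle, on its axis; x towards the hook, z up as it lies. Handle 20 x 20 mm square, x = -50 to 50, black pommel 27 mm across behind it; then 10 mm rod to x = 155 mm, bent sharply into an 8 mm peg, 36 mm long, down and 0.5 rad back towards the handle: with the hook end raised 0.5 rad the peg hangs plumb.
- hook_tip (a point): Centre of the peg's round end (radius 4 mm), at (139.7, 0, -28.1) mm in the pole's frame; axes as the pole's.
- cradle: Grey cradle, fixed: base 130 x 70 x 10 mm, two forks 10 mm thick at x = -38 and +38 mm carry the handle (slot 24 mm wide, flared, floor at z = 55 mm, cheeks up to 77 mm); 66 mm of handle between them is free for the fingers. Origin: centre of its underside, x along the pole towards the hook.
- rest (a point): Where the pole's origin belongs: 65 mm above the cradle's underside, axes as the cradle's.
- mortar: White mortar, 98 mm wide, 63 high, loose bystander. Origin at its underside.
- petri_dish: Clear petri dish, 91 mm wide, 14 high, loose bystander in front of the hood. Origin at its underside.
- beaker: White plastic beaker, 78 mm wide, 105 high, loose bystander. Origin at its underside.
- sample_pot: White lidded pot, 67 mm wide, 54 high, loose bystander. Origin at its underside.

How it is judged:
On the way, in this order (a step that is already met when the one before it is completed fails the run):
1. the pole's peg is down through the ring eye (its end within about 20 mm of the ring's axis and at least 5 mm below its plane) while the flap is still open by more than 0.2 rad (value of joint flap above 0.2 rad and x of hook_tip in the frame of eye between -0.014 and 0.022 m and y of hook_tip in the frame of eye between -0.014 and 0.014 m and z of hook_tip in the frame of eye between -0.04 and -0.005 m), for 0.1 s.
2. the flap is shut in its catch (below 0.02 rad) with the peg still in the eye (value of joint flap below 0.02 rad and distance between hook_tip and eye below 0.045 m), for 0.2 s.
At the end, for the whole second after the job is handed in: The flap is shut in its catch (below 0.02 rad) and the pole lies at rest in both forks of its cradle, hook end forward and peg down as at the start (handle middle within 15 mm of its place, direction within 0.15 rad) (value of joint flap below 0.02 rad and distance between pole and rest below 0.015 m and angle between the x axis of pole and the x axis of cradle, either way round below 0.15 rad and angle between pole's own z axis and vertical below 0.3 rad and x of hook_tip in the frame of cradle above 0.1 m and linear speed of pole below 0.02 m/s); the robot touches nothing.
It fails at once if the gripper or arm presses on the hood or its flap (over 2 N) (contact force between any of the fingers, the arm and hood above 2 N).
It fails at once if the pole wrenches the flap or hood (over 35 N) (contact force between pole and hood above 35 N).
It fails at once if a bystander (mortar, petri dish, beaker, sample pot) is moved by more than 25 mm (distance of any of mortar, petri_dish, beaker, sample_pot from where it was at the start of the episode above 0.025 m).
It also fails if it takes over 64 s, if anything falls off the work surface, if the arm or the gripper's body presses on something with over 40 N, if the wrist force passes 120 N, or if a joint passes its speed limit or range.

ROBOT

A 6-joint arm with a two-finger parallel gripper is mounted at the origin on a cart in front of the work surface, level with it; the furniture and walls round the work are solid. World frame = base frame: x ahead of the robot, y to its left, z up, the work surface at z = 0. Lengths are in m, angles in rad, forces in N, time in s.
With the tool pointing down it reaches from about 0.35 to 0.975 m from the base axis. Payload 4.9 kg.
Tool frame: the origin (TCP) lies at the very end of the fingers, on their centre line; the grasp point (between the pads) lies ctrl.grip_point_offset behind it (ctrl.grip_point_offset is the distance from the TCP to the grasp point, in m); z points along the fingers, y is the line along which they close (so a half turn about z gives the same grasp; the last joint's range is limited). The gripper opens to 85 mm and grips with 20 to 120 N. Pads are 22 mm wide; open, the fingers measure 114 mm over their backs; the gripper's body (76 mm by 85 mm) begins 54 mm behind the grasp point. The pads swing forward as they close: fully open they stand 13 mm farther back than shut.
Start: joints at [1.097, 0.053, 1.613, -0, 1.476, -0.119], TCP at [0.217, 0.586, 0.231] pointing down, gripper open.
Joint ranges: [-3.01, 3.01], [-1.01, 2.22], [0.06, 2.58], [-1.02, 4.17], [0.09, 2.62], [-3.14, 3.14]. Speed limits (rad/s): [2.57, 2.57, 3.14, 3.14, 3.14, 3.14].

INTERFACE

Orientations are given as a rotation vector (axis times angle).
In Python, from station import ctrl gives the robot as it stands. The module is installed in compiled form; this text tells all that it offers.
- The arm moves only by the tool drive_tool, never from a script. Its argument "steps" is a list of rows, each an object with "translation": the shift along the tool's x, y, z normalised to -1 to 1, where 1 is 4 cm, a list of three; "angular": the turn, a rotation vector about the tool's x, y, z normalised to -1 to 1, where 1 is 8 degrees, a list of three; "gripper": the opening, from 0 (shut) to 1 (fully open). In form: [{"translation": [dx, dy, dz], "angular": [wx, wy, wz], "gripper": gripper}, ...]. A call has 1 to 8 rows; each row shifts and turns the commanded pose from where the row before left it, along the tool's axes as they then stand; what a row does not reach is not made up. A row lasts 1/8 s, in which the tool goes at most 62.5 mm and 10.7 degrees, less where a joint would pass 70% of its speed; a pose out of reach is approached as far as the arm can. A call with a number of a shift or a turn outside -1 to 1 is refused whole. A call with a gripper value outside its range is refused whole. The fingers move at their own pace and stop on an object; "force" is the grip in N (left out, the last holds). Time passes only in rows, so rows that do not move let the fingers close. It gives the time, the measured TCP pose, the force, the opening and the grip force at its end, in the units of the state.
- ctrl.get_obs(): the state, without advancing time (a new reading comes with each control period).
- ctrl.get_image(name): name is "scene" or "top"; returns a dict with "color" (400x640x3 uint8, red, green, blue), "depth" (400x640 float32, m along the optical axis (not along the pixel's ray), 0 where there is no reading), "fx", "fy", "cx", "cy" (pixels), "k1" (the pictures are not rectified: a ray, as slopes to the right and down, at radius r is drawn at 1 + k1 r^2 times it, then the intrinsics apply), "R" (3x3) and "t" (3): a world point X has camera coordinates R X + t. Camera axes: x right, y down, z forward; pixel columns grow to the right and rows downward; lengths in m; the calibration is good to about 2 mm. A picture is of the moment at which its call begins.
- ctrl.finish_job(): hands the job in; it is judged then, once.
The state is a dict: "t": time; "q": joint angles; "dq": joint speeds; "effort": joint torques, N m; "tool_pos": TCP position; "tool_rot": TCP orientation; "contact_force": force on the tool from outside, world axes, zero at the start; "wrist_torque": the same for the moment, N m; "opening": finger opening in m; "grip_force": force on a finger pad.
Only numpy, scipy, OpenCV 4.12 (cv2) and the standard library are available. Lean on these libraries where they do the work, as an engineer would, in place of code of your own. Each camera call takes 0.05 s, during which the arm holds its last target. There are 200 camera calls.

## Working session

There is one attempt and no reset: what is moved stays moved. The work goes in short steps, Python scripts to look and compute and a tool call to move; the robot and the scene stay as the last step left them, time stands still between calls to the robot, and variables do not carry over. Pictures are saved under pics/ and viewed, at most 10 in all, crops included, and the job is handed in when it is done.

Besides the shell and the picture viewer there is one more tool, called after ">>>" by a JSON object that holds its "api" and its "payload", one argument or row to a line. drive_tool: Moves the arm, as the interface text tells. Its arguments: {"type":"object","properties":{"steps":{"type":"array"},"force":{"type":"number"}},"required":["steps"]}

```bash
mkdir -p pics; ls; python3 - <<'E'
from station import ctrl
import cv2,numpy as np
o=ctrl.get_obs();print({k:np.round(v,3) for k,v in o.items()},ctrl.grip_point_offset)
for n in("scene","top"):
    im=ctrl.get_image(n);cv2.imwrite(f"pics/{n}0.png",im["color"][:,:,::-1]);np.savez(f"{n}0.npz",**im)
    print(n,{k:np.round(im[k],3) for k in("fx","fy","cx","cy","k1","R","t")})
E
```

```text
pics
{'t': np.float64(0.0), 'q': array([ 1.097,  0.053,  1.614,  0.   ,  1.476, -0.119]), 'dq': array([-0.001, -0.001, -0.001, -0.   , -0.   , -0.001]), 'effort': array([-3.0000e-03, -3.9372e+01, -3.7015e+01, -0.0000e+00,  7.0000e-03,
        0.0000e+00]), 'tool_pos': array([0.217, 0.586, 0.23 ]), 'tool_rot': array([-5.540e-01, -3.092e+00,  3.000e-03]), 'contact_force': array([0.072, 0.575, 0.264]), 'wrist_torque': array([-0.017,  0.052,  0.011]), 'grip_force': np.float64(0.0), 'opening': np.float64(0.085)} 0.0187
scene {'fx': np.float64(477.327), 'fy': np.float64(477.327), 'cx': np.float64(324.255), 'cy': np.float64(197.0), 'k1': np.float64(-0.03), 'R': array([[ 0.634, -0.773, -0.025],
       [-0.485, -0.373, -0.791],
       [ 0.602,  0.514, -0.611]]), 't': array([-0.354,  0.397,  1.052])}
top {'fx': np.float64(489.567), 'fy': np.float64(489.567), 'cx': np.float64(323.269), 'cy': np.float64(195.256), 'k1': np.float64(-0.129), 'R': array([[ 0.027, -1.   ,  0.   ],
       [-0.997, -0.027, -0.069],
       [ 0.069,  0.001, -0.998]]), 't': array([-0.014,  0.586,  1.657])}
```

View pics/scene0.png

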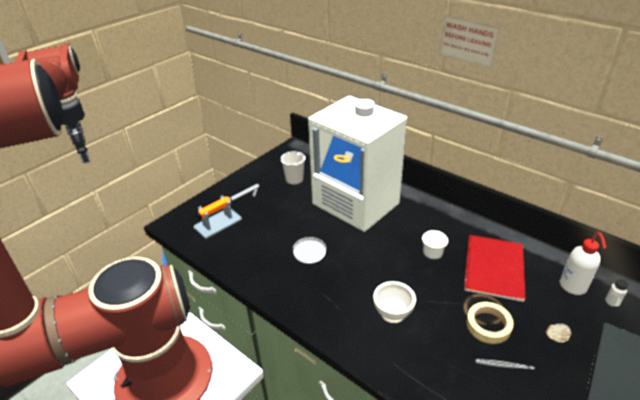

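View pics/top0.png

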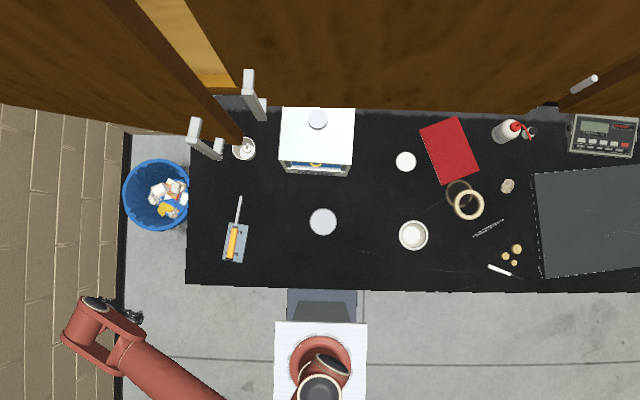

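The scene view shows the pole in its cradle (handle ~(213,207), hook ~(256,187)), hood at ~(358,160) with the blue flap and yellow eye (~(343,157)). The top view shows the cradle at ~(236,242), the hood roof at ~(317,140), and cabinet fronts above the hood.

```bash
cat > h.py <<'E'
import numpy as np,cv2
from scipy.spatial.transform import Rotation as Ro
def cloud(im):
    h,w=im["depth"].shape;K=np.array([[im["fx"],0,im["cx"]],[0,im["fy"],im["cy"]],[0,0,1]],float)
    u,v=np.meshgrid(np.arange(w),np.arange(h));p=np.stack([u,v],-1).reshape(-1,1,2).astype(float)
    n=cv2.undistortPoints(p,K,np.array([float(im["k1"]),0,0,0])).reshape(h,w,2)
    d=im["depth"];c=np.dstack([n[...,0]*d,n[...,1]*d,d])
    P=(c-im["t"])@im["R"];P[d==0]=np.nan
    return P
def hsv(im): return cv2.cvtColor(im["color"],cv2.COLOR_RGB2HSV)
E
cat > m.py <<'E'
from h import *
S=dict(np.load("scene0.npz"));T=dict(np.load("top0.npz"))
PS,PT=cloud(S),cloud(T);HS,HT=hsv(S),hsv(T)
r=lambda a:np.round(a,4).tolist()
def line(p):
    c=p.mean(0);return c,np.linalg.svd(p-c)[2][0]
for n,P,H in(("scene",PS,HS),("top",PT,HT)):
    ok=np.isfinite(P[...,0])
    o=ok&(H[...,0]>8)&(H[...,0]<22)&(H[...,1]>170)&(P[...,1]>.2)&(P[...,2]>.03)&(P[...,2]<.15)&(P[...,0]<.8)
    p=P[o];print(n,"orange",len(p))
    if len(p)>20:
        tp=p[p[:,2]>np.percentile(p[:,2],60)-.004] 
        rect=cv2.minAreaRect(p[:,:2].astype(np.float32)*1000);print(" rect",rect,"z pct",r(np.percentile(p[:,2],[5,50,95])),line(p))
    b=ok&(H[...,0]>95)&(H[...,0]<125)&(H[...,1]>150)&(P[...,2]>.1)&(P[...,2]<.35)&(P[...,0]>.5)&(np.abs(P[...,1])<.4)
    p=P[b];print(" blue",len(p))
    if len(p)>50:
        c=p.mean(0);u,s,v=np.linalg.svd(p-c);print(" plane",r(c),r(v[2]),r(s))
    y=ok&(H[...,0]>18)&(H[...,0]<35)&(H[...,1]>120)&(P[...,2]>.12)&(P[...,2]<.3)&(P[...,0]>.5)&(np.abs(P[...,1])<.4)
    p=P[y];print(" yellow",len(p), r(p.min(0)) if len(p) else 0,r(p.max(0)) if len(p) else 0,r(np.median(p,0)) if len(p) else 0)
    # hood roof
    w=ok&(np.abs(P[...,2]-.312)<.008)&(P[...,0]>.5)&(np.abs(P[...,1])<.4)
    p=P[w];print(" roof",len(p),cv2.minAreaRect(p[:,:2].astype(np.float32)*1000),np.median(p[:,2]))
    # rod
    q=ok&(P[...,2]>.055)&(P[...,2]<.08)&(P[...,1]>.2)&(P[...,0]>.4)&(P[...,0]<.85)&(H[...,1]<80)
    q&= np.hypot(P[...,0]-.6,P[...,1]-.35)<.25
    p=P[q];print(" rod",len(p), line(p) if len(p)>5 else 0)
# highest stuff over the counter
for n,P in(("top",PT),("scene",PS)):
  for uv in([(250,95),(200,135),(150,60),(220,150),(300,60),(330,104)] if n=="top" else []):
    print(uv,r(P[uv[1],uv[0]]))
for uv in [(236,256),(236,190),(322,221),(413,236),(244,149),(405,161)]: print("top",uv,r(PT[uv[1],uv[0]]))
E
python3 m.py
```

```text
scene orange 124
 rect ((412.6739501953125, 304.9995422363281), (28.393192291259766, 99.90666198730469), 80.09255981445312) z pct [0.0575, 0.0677, 0.0777] (array([0.41004069, 0.29917115, 0.06801577]), array([-0.99123132,  0.12723601,  0.03565776]))
 blue 1119
 plane [0.6991, 0.0397, 0.1787] [0.8296, -0.0321, -0.5575] [1.3722, 1.0254, 0.0801]
 yellow 58 [0.6574, 0.0079, 0.1807] [0.7118, 0.0759, 0.2168] [0.6867, 0.0339, 0.2067]
 roof 2634 ((809.3065795898438, -1.35101318359375), (311.5320739746094, 796.5631713867188), 0.03969253599643707) 0.3108130393460775
 rod 361 (array([0.65357091, 0.27816034, 0.06753696]), array([-0.99925127,  0.03853395, -0.00346858]))
top orange 42
 rect ((415.87835693359375, 301.3533630371094), (17.285537719726562, 97.19644927978516), 80.75006103515625) z pct [0.0612, 0.0712, 0.079] (array([0.40910899, 0.29731717, 0.06939142]), array([-0.97260181,  0.23015158,  0.03280208]))
 blue 65
 plane [0.6749, 0.0305, 0.1477] [-0.9947, 0.0396, -0.0951] [0.3981, 0.1485, 0.0133]
 yellow 18 [0.6602, 0.0143, 0.1489] [0.6765, 0.0448, 0.2232] [0.6649, 0.0278, 0.2136]
 roof 3699 ((742.3642578125, 25.616065979003906), (210.59812927246094, 166.8179931640625), 87.6250228881836) 0.3114366278209588
 rod 208 (array([0.60621426, 0.28283902, 0.06677852]), array([-0.99739353,  0.06863712,  0.02225086]))
(250, 95) [0.6022, 0.0767, 1.2142]
(200, 135) [0.5838, 0.158, 1.0898]
(150, 60) [0.5764, 0.1155, 1.3902]
(220, 150) [0.5635, 0.129, 1.1013]
(300, 60) [0.6302, 0.0261, 1.2413]
(330, 104) [0.6299, -0.0048, 1.0798]
top (236, 256) [0.3698, 0.2956, 0.0144]
top (236, 190) [0.5979, 0.307, -0.0019]
top (322, 221) [0.4985, 0.0041, -0.0037]
top (413, 236) [0.4547, -0.3108, 0.0101]
top (244, 149) [0.7338, 0.2751, 0.0553]
top (405, 161) [0.7085, -0.2724, 0.0494]
```

```bash
cat >> h.py <<'E'
def ray(im,uv,z):
    K=np.array([[im["fx"],0,im["cx"]],[0,im["fy"],im["cy"]],[0,0,1]],float)
    n=cv2.undistortPoints(np.array(uv,float).reshape(-1,1,2),K,np.array([float(im["k1"]),0,0,0])).reshape(-1,2)
    d=np.c_[n,np.ones(len(n))]@im["R"];c=-im["R"].T@im["t"]
    return c+d*((z-c[2])/d[:,2])[:,None]
E
cat > m2.py <<'E'
from h import *
S=dict(np.load("scene0.npz"));T=dict(np.load("top0.npz"))
r=lambda a:np.round(a,4).tolist()
def pix(m): v,u=np.nonzero(m);return np.c_[u,v]
def box(im,u0,v0,u1,v1):
    m=np.zeros(im["depth"].shape,bool);m[v0:v1,u0:u1]=1;return m
def rect(im,m,z):
    p=ray(im,pix(m),z)[:,:2]*1000;return cv2.minAreaRect(p.astype(np.float32)),len(p)
def ax(im,m,z):
    p=ray(im,pix(m),z)[:,:2];l=cv2.fitLine(p.astype(np.float32),cv2.DIST_HUBER,0,.001,.001).ravel();return r(p.mean(0)),r(l[:2]),np.arctan(l[1]/l[0])
HT,HS=hsv(T),hsv(S)
for n,im,H,b,zt in(("top",T,HT,box(T,215,190,255,270),.072),("scene",S,HS,box(S,190,180,265,240),.068)):
    o=b&(H[...,0]>8)&(H[...,0]<25)&(H[...,1]>150)&(H[...,2]>120)
    print(n,"handle",rect(im,o,zt),ax(im,o,zt))
    g=b&(H[...,1]<70)&(H[...,2]>110)
    if n=="top": g&=box(T,215,190,255,222)
    else: g&=box(S,233,180,265,205)
    print(" rod",rect(im,g,.065),ax(im,g,.065))
    c=b&(H[...,0]>90)&(H[...,0]<125)&(H[...,1]>25)&(H[...,2]>90)
    print(" base",rect(im,c,.010),"orange+base",rect(im,c|o,.01))
    print("hsv", [H[v,u].tolist() for u,v in ([(228,255),(238,205),(236,235)] if n=="top" else [(218,227),(245,191),(215,207)])])
P=cloud(T);ok=np.abs(P[...,2]-.312)<.008
ok&=box(T,270,100,362,185)
w=pix(ok);cols=range(285,349,2)
fe=np.array([[c,w[w[:,0]==c][:,1].max()+.5] for c in cols])
f=ray(T,fe,.312);l=np.polyfit(f[:,1],f[:,0],1);print("front edge x=",l,"resid",np.std(f[:,0]-np.polyval(l,f[:,1])))
rows=range(125,158,3)
for s in(min,max):
    e=np.array([[s(w[w[:,1]==v][:,0])+(.5 if s is max else -.5),v] for v in rows]);q=ray(T,e,.312);print("side",np.polyfit(q[:,0],q[:,1],1),r(q.mean(0)))
E
python3 m2.py
python3 - <<'E'
import cv2,numpy as np
a=cv2.imread("pics/scene0.png")[120:250,185:415];b=cv2.imread("pics/top0.png")[180:275,205:345]
a=cv2.resize(a,None,fx=3.4,fy=3.4);b=cv2.resize(b[:, :80],None,fx=2,fy=2)
b=cv2.resize(b,None,fx=.7,fy=.7)
a[-b.shape[0]:,-b.shape[1]:]=b
cv2.imwrite("pics/c1.png",a)
E
```

```text
top handle (((415.6450500488281, 301.30517578125), (20.092660903930664, 99.46701049804688), 81.39942169189453), 141) ([0.4133, 0.3018], [0.9907000064849854, -0.13619999587535858], np.float32(-0.13666657))
 rod (((532.2923583984375, 284.4957275390625), (10.60464859008789, 88.43710327148438), 80.78719329833984), 82) ([0.5312, 0.2851], [0.988099992275238, -0.15399999916553497], np.float32(-0.15464006))
 base (((417.28997802734375, 300.6338195800781), (70.18245697021484, 130.76852416992188), 80.62646484375), 430) orange+base (((417.28997802734375, 300.6338195800781), (70.18245697021484, 130.76852416992188), 80.62646484375), 571)
hsv [[21, 164, 255], [103, 18, 222], [16, 187, 183]]
scene handle (((418.023193359375, 304.4692687988281), (46.015533447265625, 107.39610290527344), 80.63636779785156), 183) ([0.4154, 0.3029], [0.9948999881744385, -0.10119999945163727], np.float32(-0.101398155))
 rod (((526.1904907226562, 276.7746276855469), (44.97324752807617, 100.61600494384766), 81.29217529296875), 147) ([0.5298, 0.2859], [0.9904000163078308, -0.1378999948501587], np.float32(-0.13834317))
 base (((488.4013671875, 325.796630859375), (146.34422302246094, 274.81195068359375), 83.26553344726562), 702) orange+base (((488.4013671875, 325.796630859375), (146.34422302246094, 274.81195068359375), 83.26553344726562), 885)
hsv [[100, 36, 240], [98, 8, 247], [18, 224, 255]]
front edge x= [0.03963269 0.65785971] resid 0.001044582043433126
side [-0.04180409  0.16149615] [0.721, 0.1314, 0.312]
side [-0.03851032 -0.05058977] [0.7266, -0.0786, 0.312]
```

View pics/c1.png

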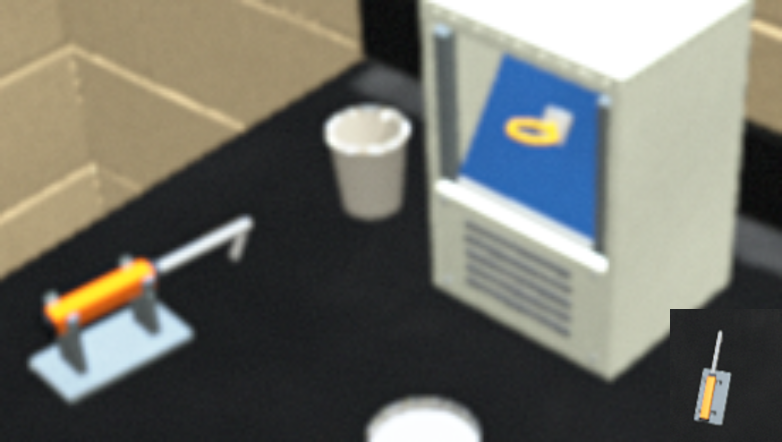

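The crop shows the pole in its cradle, hook towards the hood, and the ring visible on the flap.

```bash
cat >> h.py <<'E'
d0=np.array([np.cos(-.161),np.sin(-.161),0])
hx=np.array([.9992,-.0398,0]);hinge=np.array([.669,.0286,.130])
def Rt(d,p=0):  # tool orientation with pole heading d (level), hook raised p
    d=np.asarray(d);z=np.array([0,0,1.]);X=-(np.cos(p)*d+np.sin(p)*z);Z=np.sin(p)*d-np.cos(p)*z
    return np.c_[X,np.cross(Z,X),Z]
def eye(th): return hinge+hx*(-.035*np.cos(th)+.0705*np.sin(th))+np.array([0,0,.035*np.sin(th)+.0705*np.cos(th)])
def plan(o,pos,R):
    R0=Ro.from_rotvec(o["tool_rot"]).as_matrix()
    print("t",round(float(o["t"]),2),"turn/8deg",np.round(np.degrees(Ro.from_matrix(R0.T@R).as_rotvec())/8,3),"then shift/4cm",np.round(R.T@(np.asarray(pos)-o["tool_pos"])/.04,3),"| F",np.round(o["contact_force"],1),"open",o["opening"],"grip",o["grip_force"])
E
python3 - <<'E'
from h import *
from station import ctrl
plan(ctrl.get_obs(),[.4165,.301,.12],Rt(d0))
E
```

```text
t 0.1 turn/8deg [-0.013 -0.003 -1.388] then shift/4cm [-6.067 -6.222  2.754] | F [-0.2  0.2  0.2] open 0.08531767353149407 grip 0.0
```

>>> {"api": "drive_tool", "payload": {
  "steps": [
    {"translation":[0,0,0],"angular":[0,0,-0.7],"gripper":1},
    {"translation":[0,0,0],"angular":[0,0,-0.69],"gripper":1},
    {"translation":[-1,-1,0.4],"angular":[0,0,0],"gripper":1},
    {"translation":[-1,-1,0.4],"angular":[0,0,0],"gripper":1},
    {"translation":[-1,-1,0.4],"angular":[0,0,0],"gripper":1},
    {"translation":[-1,-1,0.4],"angular":[0,0,0],"gripper":1},
    {"translation":[-1,-1,0.4],"angular":[0,0,0],"gripper":1},
    {"translation":[-1,-1,0.4],"angular":[0,0,0],"gripper":1}
  ]
}}

```text
t: 1.1
tool_pos: [0.4161, 0.309, 0.1345]
tool_rot: [-0.252, -3.131, 0.0]
contact_force: [1.2, 0.3, 0.3]
opening: 0.0853
grip_force: 0.0
```

```bash
python3 - <<'E'
from h import *
from station import ctrl
plan(ctrl.get_obs(),[.4165,.301,.046],Rt(d0))
E
```

```text
t 1.1 turn/8deg [-0.001 -0.001  0.003] then shift/4cm [-0.041 -0.197  2.212] | F [1.2 0.3 0.3] open 0.0852811773525469 grip 0.0
```

>>> {"api": "drive_tool", "payload": {
  "steps": [
    {"translation":[0,0,0],"angular":[0,0,0],"gripper":1},
    {"translation":[0,0,0],"angular":[0,0,0],"gripper":1}
  ]
}}

```text
t: 1.35
tool_pos: [0.4154, 0.3109, 0.1352]
tool_rot: [-0.253, -3.131, -0.0]
contact_force: [-0.5, 0.2, 0.0]
opening: 0.0853
grip_force: 0.0
```

```bash
python3 - <<'E'
from h import *
from station import ctrl
plan(ctrl.get_obs(),[.4165,.301,.046],Rt(d0))
E
```

```text
t 1.35 turn/8deg [ 0.001 -0.005 -0.002] then shift/4cm [-0.068 -0.24   2.23 ] | F [-0.5  0.2  0. ] open 0.08528668379377254 grip 0.0
```

>>> {"api": "drive_tool", "payload": {
  "steps": [
    {"translation":[-0.07,-0.24,0.5],"angular":[0,0,0],"gripper":1},
    {"translation":[0,0,0.7],"angular":[0,0,0],"gripper":1},
    {"translation":[0,0,0.6],"angular":[0,0,0],"gripper":1},
    {"translation":[0,0,0.43],"angular":[0,0,0],"gripper":1},
    {"translation":[0,0,0],"angular":[0,0,0],"gripper":1},
    {"translation":[0,0,0],"angular":[0,0,0],"gripper":0.4}
  ],
  "force": 30
}}

```text
t: 2.1
tool_pos: [0.4173, 0.3013, 0.0468]
tool_rot: [0.251, 3.13, 0.001]
contact_force: [0.7, -0.6, 0.4]
opening: 0.0694
grip_force: 0.0
```

```bash
python3 - <<'E'
from h import *
from station import ctrl
plan(ctrl.get_obs(),[.4165,.301,.046],Rt(d0))
a=ctrl.get_image("scene")["color"][120:250,180:290,::-1];b=ctrl.get_image("top")["color"][180:280,195:280,::-1]
a=cv2.resize(a,(440,520),interpolation=cv2.INTER_CUBIC);b=cv2.resize(b,(340,520))
cv2.imwrite("pics/g.png",np.hstack([a,b]))
E
```

```text
t 2.1 turn/8deg [0.005 0.007 0.006] then shift/4cm [ 0.018 -0.011  0.021] | F [ 0.7 -0.6  0.4] open 0.06940229624228578 grip 0.0
```

View pics/g.png

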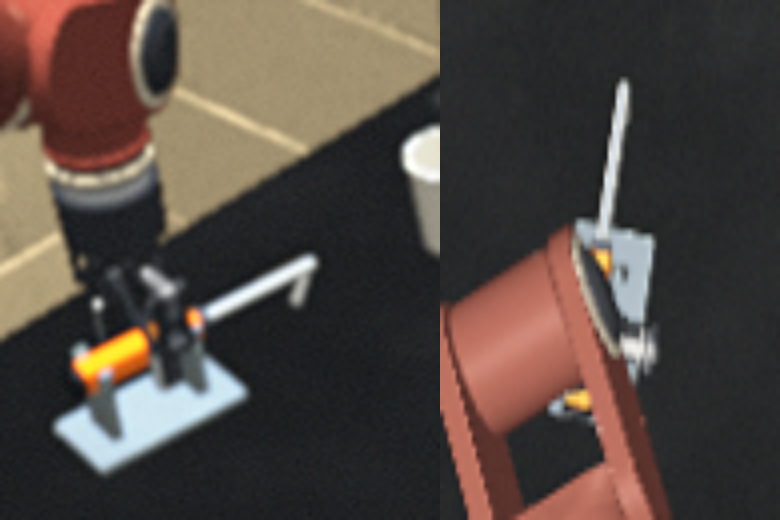

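Fingers straddle the handle between the forks (about (165,340) in the left crop). Closing the grip.

>>> {"api": "drive_tool", "payload": {
  "steps": [
    {"translation":[0,0,0],"angular":[0,0,0],"gripper":0.2},
    {"translation":[0,0,0],"angular":[0,0,0],"gripper":0},
    {"translation":[0,0,0],"angular":[0,0,0],"gripper":0},
    {"translation":[0,0,0],"angular":[0,0,0],"gripper":0},
    {"translation":[0,0,0],"angular":[0,0,0],"gripper":0},
    {"translation":[0,0,0],"angular":[0,0,0],"gripper":0}
  ],
  "force": 110
}}

```text
t: 2.95
tool_pos: [0.4178, 0.3023, 0.0473]
tool_rot: [0.252, 3.129, 0.005]
contact_force: [0.5, 3.9, 2.2]
opening: 0.018
grip_force: 107.6
```

```bash
cat >> h.py <<'E'
tipT=np.array([-.1397,0,.0094])
def tcp_for(tip,R): return np.asarray(tip)-R@tipT
E
python3 - <<'E'
from h import *
from station import ctrl
o=ctrl.get_obs()
plan(o,o["tool_pos"]+[0,0,.12],Rt(d0))
o2=dict(o);o2["tool_pos"]=o["tool_pos"]+[0,0,.12]
R=Rt(hx,.3)
print(eye(.591));plan(o2,tcp_for(eye(.591)-.1*hx+[0,0,.03],R),R); print(tcp_for(eye(.591)-.1*hx+[0,0,.03],R))
Y=Rt(hx,0);print(np.degrees(Ro.from_matrix(Rt(d0).T@Y).as_rotvec())/8,np.degrees(Ro.from_matrix(Y.T@R).as_rotvec())/8)
E
```

```text
t 2.95 turn/8deg [0.026 0.013 0.003] then shift/4cm [ 0.  0. -3.] | F [0.5 3.9 2.2] open 0.018032957504887974 grip 107.58917570114136
[0.6792104  0.0281933  0.20804377]
t 2.95 turn/8deg [-0.105 -2.131 -0.862] then shift/4cm [-1.141 -6.586 -0.652] | F [0.5 3.9 2.2] open 0.018032957504887974 grip 107.58917570114136
[0.443161   0.03759559 0.20573976]
[ 0.          0.         -0.86795357] [-3.86815680e-16 -2.14859173e+00 -1.79260675e-16]
```

>>> {"api": "drive_tool", "payload": {
  "steps": [
    {"translation":[0,0,-0.5],"angular":[0,0,0],"gripper":0},
    {"translation":[0,0,-0.7],"angular":[0,0,0],"gripper":0},
    {"translation":[0,0,-0.9],"angular":[0,0,0],"gripper":0},
    {"translation":[0,0,-0.9],"angular":[0,0,0],"gripper":0}
  ]
}}

```text
t: 3.45
tool_pos: [0.4163, 0.3002, 0.1665]
tool_rot: [-0.252, -3.13, 0.002]
contact_force: [0.2, 0.3, -1.1]
opening: 0.0182
grip_force: 109.0
```

>>> {"api": "drive_tool", "payload": {
  "steps": [
    {"translation":[0,0,0],"angular":[0,0,-0.87],"gripper":0},
    {"translation":[0,-0.9,0],"angular":[0,0,0],"gripper":0},
    {"translation":[0,-0.9,0],"angular":[0,0,0],"gripper":0},
    {"translation":[0,-0.9,0],"angular":[0,0,0],"gripper":0},
    {"translation":[0,-0.9,0],"angular":[0,0,0],"gripper":0},
    {"translation":[0,-0.9,0],"angular":[0,-0.7,0],"gripper":0},
    {"translation":[0,-0.9,0],"angular":[0,-0.7,0],"gripper":0},
    {"translation":[0,-0.9,0],"angular":[0,-0.75,0],"gripper":0}
  ]
}}

```text
t: 4.45
tool_pos: [0.4065, 0.0479, 0.1657]
tool_rot: [0.055, 2.839, -0.01]
contact_force: [-0.5, 0.2, -1.4]
opening: 0.0182
grip_force: 109.0
```

>>> {"api": "drive_tool", "payload": {
  "steps": [
    {"translation":[0,0,0],"angular":[0,0,0],"gripper":0},
    {"translation":[0,0,0],"angular":[0,0,0],"gripper":0}
  ]
}}

```text
t: 4.7
tool_pos: [0.4069, 0.0491, 0.1661]
tool_rot: [0.056, 2.841, -0.008]
contact_force: [0.3, 0.0, -0.9]
opening: 0.0184
grip_force: 109.2
```

```bash
python3 - <<'E'
from h import *
from station import ctrl
o=ctrl.get_obs();R=Rt(hx,.3)
plan(o,tcp_for(eye(.591)-.1*hx+[0,0,.03],R),R)
E
```

```text
t 4.7 turn/8deg [ 0.001 -0.003  0.   ] then shift/4cm [-1.169 -0.251 -0.674] | F [ 0.3  0.  -0.9] open 0.018368784185829323 grip 109.23586964607239
```

Move to standoff, then check tip and ring in the images.

>>> {"api": "drive_tool", "payload": {
  "steps": [
    {"translation":[-0.4,-0.25,-0.35],"angular":[0,0,0],"gripper":0},
    {"translation":[-0.77,0,-0.32],"angular":[0,0,0],"gripper":0},
    {"translation":[0,0,0],"angular":[0,0,0],"gripper":0},
    {"translation":[0,0,0],"angular":[0,0,0],"gripper":0}
  ]
}}

```text
t: 5.2
tool_pos: [0.4427, 0.0383, 0.2043]
tool_rot: [0.054, 2.844, -0.008]
contact_force: [0.3, -0.1, -0.9]
opening: 0.0181
grip_force: 109.2
```

```bash
python3 - <<'E'
from h import *
from station import ctrl
o=ctrl.get_obs();R=Ro.from_rotvec(o["tool_rot"]).as_matrix()
tip=o["tool_pos"]+R@tipT; corner=o["tool_pos"]+R@np.array([-.155,0,-.0187])
print("pred tip",tip,"corner",corner,"eye",eye(.591));plan(o,tcp_for(eye(.591)-.1*hx+[0,0,.03],Rt(hx,.3)),Rt(hx,.3))
tiles=[]
for n in("scene","top"):
    im=ctrl.get_image(n);np.savez(f"{n}1.npz",**im)
    K=np.array([[im["fx"],0,im["cx"]],[0,im["fy"],im["cy"]],[0,0,1]],float)
    a=np.linspace(0,2*np.pi,13);th=.591
    ex=np.array([np.cos(th-.3)*hx[0],np.cos(th-.3)*hx[1],-np.sin(th-.3)]);ey=np.array([-hx[1],hx[0],0])
    pts=np.vstack([tip,corner,eye(.591),eye(.591)+.019*(np.cos(a)[:,None]*ex+np.sin(a)[:,None]*ey)])
    uv=cv2.projectPoints(pts,cv2.Rodrigues(im["R"])[0],im["t"],K,np.array([float(im["k1"]),0,0,0]))[0].reshape(-1,2)
    print(n,np.round(uv[:3],1).tolist())
    c=np.round(uv[2]).astype(int);x0,y0=c[0]-45,c[1]-40
    big=cv2.resize(im["color"][y0:y0+75,x0:x0+65,::-1],None,fx=6,fy=6,interpolation=cv2.INTER_CUBIC)
    for i,p in enumerate(uv):
        q=tuple(int(v) for v in (p-[x0,y0]+.5)*6);cv2.circle(big,q,3 if i<3 else 1,[(0,0,255),(0,255,0),(255,0,255)][min(i,2)],-1)
    tiles.append(big)
cv2.imwrite("pics/s1.png",np.hstack(tiles))
E
```

```text
pred tip [0.57896865 0.03318295 0.23621563] corner [0.58537275 0.03293551 0.2675625 ] eye [0.6792104  0.0281933  0.20804377]
t 5.2 turn/8deg [ 0.005 -0.022  0.014] then shift/4cm [-0.021 -0.018 -0.03 ] | F [ 0.3 -0.1 -0.9] open 0.018108513421721657 grip 109.15087580680847
scene [[317.3, 165.9], [318.5, 155.0], [341.8, 159.0]]
top [[312.8, 192.4], [312.8, 189.4], [315.6, 160.5]]
```

View pics/s1.png

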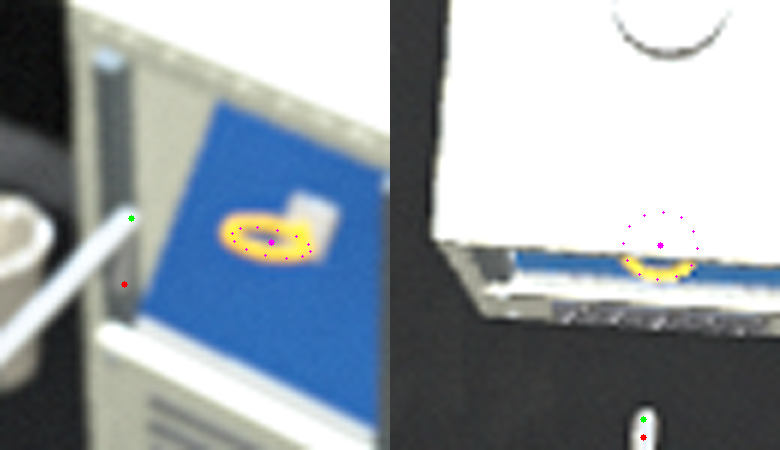

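Overlay: ring prediction matches (ring centre ~(266,238) left tile, ~1 px off), rod end matches the green dot; the peg isn't obvious against the grey post, so I'll check depth there.

```bash
python3 - <<'E'
from h import *
S=dict(np.load("scene1.npz"));P=cloud(S)
print(np.round(P[152:172:2,312:323,0],3));print(S["color"][152:172:2,312:323,0])
E
```

```text
[[0.665 0.664 0.669 0.663 0.664 0.67  0.67  0.68  0.696 0.698 0.707]
 [0.662 0.665 0.668 0.666 0.667 0.671 0.583 0.674 0.696 0.7   0.704]
 [0.666 0.665 0.665 0.663 0.58  0.581 0.58  0.582 0.587 0.696 0.703]
 [0.665 0.666 0.567 0.572 0.573 0.576 0.578 0.585 0.696 0.7   0.705]
 [0.56  0.563 0.57  0.564 0.569 0.577 0.58  0.583 0.694 0.703 0.7  ]
 [0.559 0.559 0.563 0.665 0.58  0.576 0.579 0.673 0.678 0.695 0.704]
 [0.554 0.665 0.663 0.665 0.577 0.577 0.578 0.677 0.681 0.694 0.701]
 [0.668 0.662 0.668 0.663 0.576 0.576 0.578 0.677 0.679 0.699 0.684]
 [0.663 0.664 0.665 0.668 0.667 0.574 0.67  0.672 0.68  0.68  0.682]
 [0.662 0.664 0.663 0.665 0.664 0.668 0.669 0.673 0.672 0.678 0.677]]
[[170 135  97  85  92 102 113 139 177 194 197]
 [170 138 105 122 178 214 224 213 200 198 200]
 [174 169 188 227 244 244 237 210 192 198 199]
 [220 239 245 245 238 206 164 150 171 195 200]
 [249 247 240 207 165 143 137 138 166 191 189]
 [241 211 154 116 121 139 137 136 167 187 169]
 [181 149 107 107 134 143 132 134 158 170 130]
 [172 164 127 116 134 141 128 122 142 137  94]
 [173 165 123  96  99 102 100 100  94  79  54]
 [170 166 135  96  85  92  95  87  72  55  44]]
```

```bash
cat >> h.py <<'E'
Ez=np.array([0,0,1.])
def tipnow(o): return o["tool_pos"]+Ro.from_rotvec(o["tool_rot"]).as_matrix()@tipT
E
python3 - <<'E'
from h import *
from station import ctrl
o=ctrl.get_obs();R=Rt(hx,.3);E=eye(.591)-.0015*hx
A=E-.002*hx+.028*Ez;B=E-.0087*hx-.008*Ez
plan(o,tcp_for(A,R),R)
print("A->B",R.T@(B-A)/.04)
E
```

```text
t 5.3 turn/8deg [ 0.004 -0.02   0.011] then shift/4cm [-2.324 -0.013  0.724] | F [-0.3  0.3 -0.8] open 0.01832432213261389 grip 109.1519021987915
A->B [ 4.25984596e-01 -3.50305722e-17  8.10303964e-01]
```

>>> {"api": "drive_tool", "payload": {
  "steps": [
    {"translation":[-0.5,0,0.155],"angular":[0,0,0],"gripper":0},
    {"translation":[-0.6,0,0.187],"angular":[0,0,0],"gripper":0},
    {"translation":[-0.6,0,0.187],"angular":[0,0,0],"gripper":0},
    {"translation":[-0.4,0,0.125],"angular":[0,0,0],"gripper":0},
    {"translation":[-0.22,0,0.07],"angular":[0,0,0],"gripper":0},
    {"translation":[0,0,0],"angular":[0,0,0],"gripper":0},
    {"translation":[0,0,0],"angular":[0,0,0],"gripper":0}
  ]
}}

```text
t: 6.18
tool_pos: [0.5398, 0.0339, 0.205]
tool_rot: [0.056, 2.842, -0.008]
contact_force: [-0.7, 0.5, -1.0]
opening: 0.0183
grip_force: 109.2
```

```bash
python3 - <<'E'
from h import *
from station import ctrl
o=ctrl.get_obs();R=Rt(hx,.3);E=eye(.591)-.0015*hx
B=E-.0087*hx-.008*Ez
print((tipnow(o)-E)*1000)
plan(o,tcp_for(B,R),R)
E
```

```text
[-1.75388526  0.3156911  29.23091128]
t 6.17 turn/8deg [ 0.002 -0.003  0.005] then shift/4cm [ 0.441 -0.004  0.839] | F [-0.7  0.5 -1. ] open 0.01825357008667165 grip 109.15336847305298
```

>>> {"api": "drive_tool", "payload": {
  "steps": [
    {"translation":[0.11,0,0.21],"angular":[0,0,0],"gripper":0},
    {"translation":[0.11,0,0.21],"angular":[0,0,0],"gripper":0},
    {"translation":[0,0,0],"angular":[0,0,0],"gripper":0}
  ]
}}

```text
t: 6.55
tool_pos: [0.5358, 0.034, 0.1848]
tool_rot: [0.056, 2.844, -0.008]
contact_force: [-0.1, -0.2, -1.4]
opening: 0.0183
grip_force: 109.2
```

>>> {"api": "drive_tool", "payload": {
  "steps": [
    {"translation":[0.11,0,0.21],"angular":[0,0,0],"gripper":0},
    {"translation":[0.11,0,0.21],"angular":[0,0,0],"gripper":0},
    {"translation":[0,0,0],"angular":[0,0,0],"gripper":0},
    {"translation":[0,0,0],"angular":[0,0,0],"gripper":0}
  ]
}}

```text
t: 7.05
tool_pos: [0.5337, 0.034, 0.1681]
tool_rot: [0.056, 2.841, -0.008]
contact_force: [0.3, 0.1, -1.5]
opening: 0.0185
grip_force: 109.2
```

```bash
cat > look.py <<'E'
from h import *
from station import ctrl
import sys
o=ctrl.get_obs();S=ctrl.get_image("scene");P=cloud(S);H=hsv(S)
b=(H[...,0]>95)&(H[...,0]<125)&(H[...,1]>150)&(P[...,2]>.1)&(P[...,2]<.35)&(P[...,0]>.6)&(np.abs(P[...,1])<.2)
p=P[b];c=np.median(p,0)
for _ in range(3):
    v=np.linalg.svd(p-p.mean(0))[2][2];e=np.abs((p-p.mean(0))@v);p=p[e<max(.004,2*e.std())]
th=np.arctan2(-v[2]*np.sign(v@hx),abs(v@hx))
E=eye(th)-.0015*hx;d=tipnow(o)-E;a=th-.3
exr=np.cos(a)*hx-np.sin(a)*Ez;ezr=np.sin(a)*hx+np.cos(a)*Ez
print("flap",round(th,3),len(p),"tip in eye mm",np.round([d@exr*1e3,d@np.array([-hx[1],hx[0],0])*1e3,d@ezr*1e3],1),"dist",np.linalg.norm(d),"F",o["contact_force"],"t",o["t"])
if len(sys.argv)>1: cv2.imwrite(sys.argv[1],cv2.resize(S["color"][100:215,265:415,::-1],None,fx=5,fy=5,interpolation=cv2.INTER_CUBIC))
E
python3 look.py pics/in.png
```

```text
flap 0.585 891 tip in eye mm [-5.   0.1 -9.4] dist 0.010677488793866062 F [ 0.28939259  0.0901311  -1.47046029] t 7.05
```

View pics/in.png

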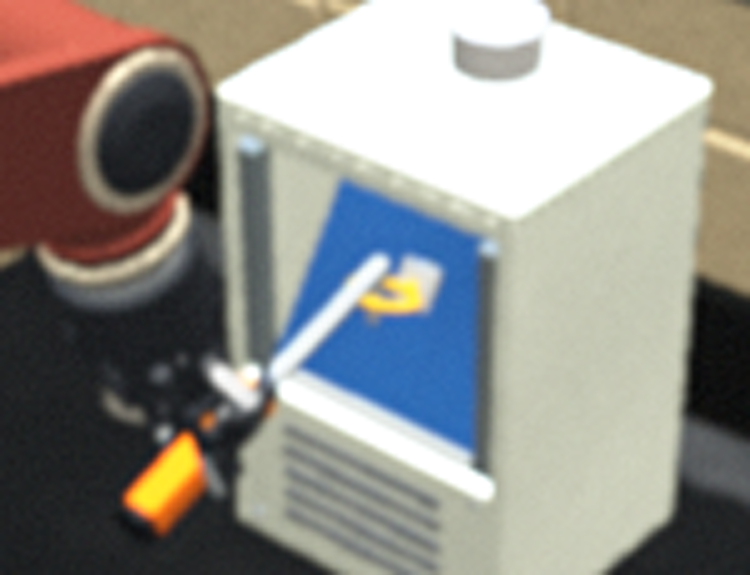

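Peg is down through the ring (rod end ~(380,262), ring wire visible round it ~(395,295)); no contact force. Start pulling gently.

>>> {"api": "drive_tool", "payload": {
  "steps": [
    {"translation":[0.1,0,-0.01],"angular":[0,0,0],"gripper":0},
    {"translation":[0.1,0,-0.01],"angular":[0,0,0],"gripper":0},
    {"translation":[0.1,0,-0.01],"angular":[0,0,0],"gripper":0},
    {"translation":[0.1,0,-0.01],"angular":[0,0,0],"gripper":0},
    {"translation":[0,0,0],"angular":[0,0,0],"gripper":0}
  ]
}}

```text
t: 7.72
tool_pos: [0.5172, 0.0347, 0.1645]
tool_rot: [0.056, 2.842, -0.008]
contact_force: [1.1, 0.2, -1.3]
opening: 0.0181
grip_force: 109.1
```

```bash
python3 look.py
```

```text
flap 0.415 979 tip in eye mm [ -9.1   0.2 -13.1] dist 0.015919529289126273 F [ 1.12326385  0.22842916 -1.31651084] t 7.725
```

>>> {"api": "drive_tool", "payload": {
  "steps": [
    {"translation":[0.1,0,-0.01],"angular":[0,0,0],"gripper":0},
    {"translation":[0.1,0,-0.01],"angular":[0,0,0],"gripper":0},
    {"translation":[0.1,0,-0.01],"angular":[0,0,0],"gripper":0},
    {"translation":[0.1,0,-0.01],"angular":[0,0,0],"gripper":0},
    {"translation":[0.1,0,-0.005],"angular":[0,0,0],"gripper":0},
    {"translation":[0,0,0],"angular":[0,0,0],"gripper":0}
  ]
}}

```text
t: 8.52
tool_pos: [0.4976, 0.0355, 0.1601]
tool_rot: [0.056, 2.842, -0.008]
contact_force: [1.0, 0.9, -2.3]
opening: 0.0183
grip_force: 108.8
```

```bash
python3 look.py
```

```text
flap 0.154 1131 tip in eye mm [-11.8   0.2 -11.2] dist 0.016268422865443746 F [ 0.953784    0.90977925 -2.33040738] t 8.525
```

>>> {"api": "drive_tool", "payload": {
  "steps": [
    {"translation":[0.055,0,0.009],"angular":[0,0,0],"gripper":0},
    {"translation":[0.055,0,0.009],"angular":[0,0,0],"gripper":0},
    {"translation":[0.055,0,0.009],"angular":[0,0,0],"gripper":0},
    {"translation":[0,0,0],"angular":[0,0,0],"gripper":0}
  ]
}}

```text
t: 9.07
tool_pos: [0.4921, 0.0356, 0.1576]
tool_rot: [0.056, 2.841, -0.009]
contact_force: [1.0, 0.6, -2.1]
opening: 0.0184
grip_force: 108.9
```

```bash
python3 look.py
```

```text
flap 0.071 1202 tip in eye mm [-12.1   0.1 -10.4] dist 0.01598147771355052 F [ 1.00847568  0.56920644 -2.10809414] t 9.075
```

>>> {"api": "drive_tool", "payload": {
  "steps": [
    {"translation":[0.028,0,0.003],"angular":[0,0,0],"gripper":0},
    {"translation":[0.028,0,0.003],"angular":[0,0,0],"gripper":0},
    {"translation":[0,0,0],"angular":[0,0,0],"gripper":0}
  ]
}}

```text
t: 9.5
tool_pos: [0.4901, 0.0358, 0.1566]
tool_rot: [0.056, 2.841, -0.008]
contact_force: [3.7, -0.3, -2.7]
opening: 0.0183
grip_force: 108.9
```

>>> {"api": "drive_tool", "payload": {
  "steps": [
    {"translation":[0.025,0,0.0],"angular":[0,0,0],"gripper":0},
    {"translation":[0,0,0],"angular":[0,0,0],"gripper":0}
  ]
}}

```text
t: 9.75
tool_pos: [0.4898, 0.0357, 0.1569]
tool_rot: [0.056, 2.839, -0.008]
contact_force: [6.0, 0.2, -3.5]
opening: 0.0183
grip_force: 108.7
```

```bash
python3 look.py
```

```text
flap 0.04 1230 tip in eye mm [-12.4   0.1  -9.5] dist 0.01566165492880878 F [ 6.02558265  0.18113994 -3.52130308] t 9.75
```

>>> {"api": "drive_tool", "payload": {
  "steps": [
    {"translation":[0.02,0,0.002],"angular":[0,0,0],"gripper":0},
    {"translation":[0.02,0,0.002],"angular":[0,0,0],"gripper":0},
    {"translation":[0,0,0],"angular":[0,0,0],"gripper":0}
  ]
}}

```text
t: 10.18
tool_pos: [0.4895, 0.0357, 0.1571]
tool_rot: [0.056, 2.835, -0.009]
contact_force: [12.7, 0.2, -4.7]
opening: 0.0183
grip_force: 108.4
```

>>> {"api": "drive_tool", "payload": {
  "steps": [
    {"translation":[0.02,0,0.002],"angular":[0,0,0],"gripper":0},
    {"translation":[0,0,0],"angular":[0,0,0],"gripper":0}
  ]
}}

```text
t: 10.42
tool_pos: [0.4894, 0.0357, 0.1573]
tool_rot: [0.056, 2.834, -0.009]
contact_force: [14.8, 0.7, -5.1]
opening: 0.0178
grip_force: 108.2
```

```bash
python3 look.py
```

```text
flap 0.041 1233 tip in eye mm [-12.7   0.   -8.3] dist 0.015128242569505984 F [14.7671478   0.70678423 -5.07868294] t 10.425
```

>>> {"api": "drive_tool", "payload": {
  "steps": [
    {"translation":[0.02,0,0.003],"angular":[0,0,0],"gripper":0},
    {"translation":[0,0,0],"angular":[0,0,0],"gripper":0}
  ]
}}

```text
t: 10.72
tool_pos: [0.4894, 0.0357, 0.1574]
tool_rot: [0.056, 2.832, -0.009]
contact_force: [18.4, 0.6, -5.7]
opening: 0.0181
grip_force: 107.9
```

>>> {"api": "drive_tool", "payload": {
  "steps": [
    {"translation":[0.02,0,0.003],"angular":[0,0,0],"gripper":0},
    {"translation":[0,0,0],"angular":[0,0,0],"gripper":0}
  ]
}}

```text
t: 10.98
tool_pos: [0.4868, 0.0359, 0.1555]
tool_rot: [0.056, 2.837, -0.008]
contact_force: [10.2, -0.2, -3.8]
opening: 0.0179
grip_force: 108.1
```

```bash
python3 look.py
```

```text
flap 0.003 1293 tip in eye mm [-13.1   0.1  -8.8] dist 0.0157997741514782 F [10.17513907 -0.2316726  -3.79486027] t 10.975
```

Snapped shut (flap ≈ 0.003). Hold briefly, then ease off and unhook.

>>> {"api": "drive_tool", "payload": {
  "steps": [
    {"translation":[0,0,0],"angular":[0,0,0],"gripper":0},
    {"translation":[0,0,0],"angular":[0,0,0],"gripper":0},
    {"translation":[-0.1,0,0.03],"angular":[0,0,0],"gripper":0},
    {"translation":[-0.1,0,0.03],"angular":[0,0,0],"gripper":0},
    {"translation":[-0.08,0,0.025],"angular":[0,0,0],"gripper":0},
    {"translation":[0,0,0],"angular":[0,0,0],"gripper":0}
  ]
}}

```text
t: 11.78
tool_pos: [0.4973, 0.0354, 0.1548]
tool_rot: [0.056, 2.841, -0.008]
contact_force: [-0.9, -0.6, -1.7]
opening: 0.0183
grip_force: 109.1
```

```bash
python3 look.py
```

```text
flap -0.001 1305 tip in eye mm [ -3.1   0.1 -13.1] dist 0.013474041697689676 F [-0.87351503 -0.61870694 -1.66630276] t 11.775
```

>>> {"api": "drive_tool", "payload": {
  "steps": [
    {"translation":[-0.07,0,-0.18],"angular":[0,0,0],"gripper":0},
    {"translation":[-0.08,0,-0.18],"angular":[0,0,0],"gripper":0},
    {"translation":[0,0,0],"angular":[0,0,0],"gripper":0}
  ]
}}

```text
t: 12.2
tool_pos: [0.4996, 0.0353, 0.1721]
tool_rot: [0.056, 2.838, -0.009]
contact_force: [-0.6, 0.4, -0.7]
opening: 0.0184
grip_force: 109.1
```

>>> {"api": "drive_tool", "payload": {
  "steps": [
    {"translation":[-0.09,0,-0.18],"angular":[0,0,0],"gripper":0},
    {"translation":[-0.09,0,-0.18],"angular":[0,0,0],"gripper":0},
    {"translation":[-0.09,0,-0.18],"angular":[0,0,0],"gripper":0},
    {"translation":[0,0,0],"angular":[0,0,0],"gripper":0}
  ]
}}

```text
t: 12.7
tool_pos: [0.5033, 0.0352, 0.1956]
tool_rot: [0.056, 2.839, -0.009]
contact_force: [-0.4, -0.2, -1.5]
opening: 0.0185
grip_force: 109.1
```

```bash
python3 look.py pics/out.png
```

```text
flap 0.001 1154 tip in eye mm [14.6  0.1 24.4] dist 0.02841821427515688 F [-0.42363646 -0.20778567 -1.48821078] t 12.7
```

View pics/out.png

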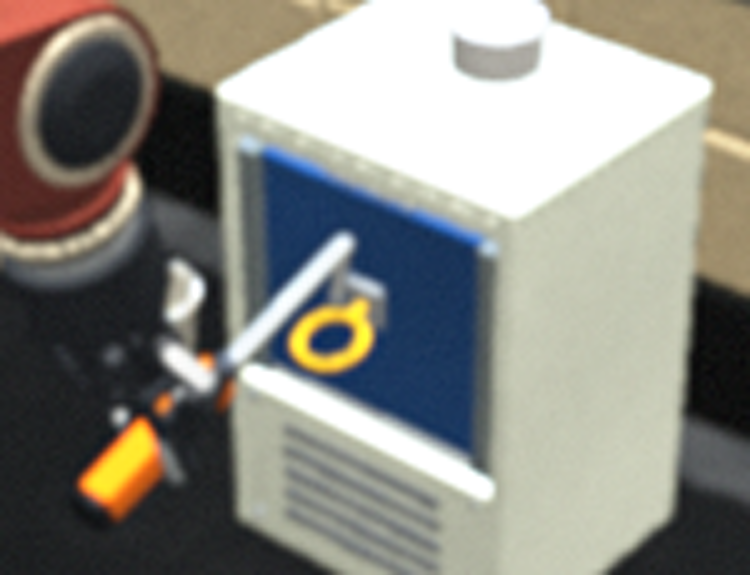

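The peg is clear above the ring (ring empty at ~(332,338)), flap shut. Retreat and return to the cradle.

>>> {"api": "drive_tool", "payload": {
  "steps": [
    {"translation":[-0.06,0,-0.19],"angular":[0,0,0],"gripper":0},
    {"translation":[0.4,0,-0.124],"angular":[0,0,0],"gripper":0},
    {"translation":[0.6,0,-0.186],"angular":[0,0,0],"gripper":0},
    {"translation":[0.6,0,-0.186],"angular":[0,0,0],"gripper":0},
    {"translation":[0.4,0,-0.124],"angular":[0,0,0],"gripper":0},
    {"translation":[0,0.6,0],"angular":[0,0.7,0],"gripper":0},
    {"translation":[0,0.9,0],"angular":[0,0.7,0],"gripper":0},
    {"translation":[0,0.9,0],"angular":[0,0.75,0],"gripper":0}
  ]
}}

```text
t: 13.75
tool_pos: [0.423, 0.1356, 0.2031]
tool_rot: [-0.062, -3.14, 0.0]
contact_force: [0.4, 0.7, -1.8]
opening: 0.0182
grip_force: 109.1
```

>>> {"api": "drive_tool", "payload": {
  "steps": [
    {"translation":[0,0.9,0],"angular":[0,0,0.43],"gripper":0},
    {"translation":[0,0.9,0],"angular":[0,0,0.44],"gripper":0},
    {"translation":[0,0.9,0],"angular":[0,0,0],"gripper":0},
    {"translation":[0,0.7,0],"angular":[0,0,0],"gripper":0},
    {"translation":[0,0,0],"angular":[0,0,0],"gripper":0},
    {"translation":[0,0,0],"angular":[0,0,0],"gripper":0}
  ]
}}

```text
t: 14.5
tool_pos: [0.4379, 0.2691, 0.2022]
tool_rot: [-0.252, -3.131, 0.001]
contact_force: [0.1, -0.6, -1.6]
opening: 0.0183
grip_force: 109.1
```

```bash
python3 - <<'E'
from h import *
from station import ctrl
o=ctrl.get_obs();plan(o,[.4172,.3018,.0473],Rt(d0));print(o["tool_pos"])
E
```

```text
t 14.5 turn/8deg [-0.004 -0.001  0.002] then shift/4cm [0.642 0.724 3.872] | F [ 0.1 -0.6 -1.6] open 0.01825831963721222 grip 109.11202311515808
[0.43790058 0.26908278 0.20218854]
```

Move over the cradle at height ~0.10, then check the pole's pose in the grip before lowering.

>>> {"api": "drive_tool", "payload": {
  "steps": [
    {"translation":[0.64,0.72,0],"angular":[0,0,0],"gripper":0},
    {"translation":[0,0,0.8],"angular":[0,0,0],"gripper":0},
    {"translation":[0,0,0.9],"angular":[0,0,0],"gripper":0},
    {"translation":[0,0,0.7],"angular":[0,0,0],"gripper":0},
    {"translation":[0,0,0],"angular":[0,0,0],"gripper":0},
    {"translation":[0,0,0],"angular":[0,0,0],"gripper":0}
  ]
}}

```text
t: 15.25
tool_pos: [0.4182, 0.3018, 0.1077]
tool_rot: [0.253, 3.13, 0.002]
contact_force: [0.0, 0.4, -0.8]
opening: 0.0184
grip_force: 109.1
```

```bash
python3 - <<'E'
from h import *
from station import ctrl
o=ctrl.get_obs();plan(o,[.4172,.3018,.0473],Rt(d0));print(o["tool_pos"])
T=ctrl.get_image("top");S=ctrl.get_image("scene");P=cloud(S);H=hsv(S)
g=(H[...,1]<70)&(H[...,2]>130)&(np.abs((P[...,:2]-[.4172,.3018])@[.160,.987])<.03)&(P[...,0]>.485)&(P[...,0]<.58)&(P[...,2]>.08)&(P[...,2]<.2)
p=P[g];c=p.mean(0);v=np.linalg.svd(p-c)[2][0];v*=np.sign(v[0]);print(len(p),c,v,"pitch",np.arcsin(v[2]),"yaw",np.arctan2(v[1],v[0]),"x max",(p[:,:2]-[.4172,.3018]).dot([.987,-.16]).max(),"z max",p[:,2].max())
a=cv2.resize(S["color"][110:240,180:290,::-1],(440,520));b=cv2.resize(T["color"][180:280,195:280,::-1],(340,520))
cv2.imwrite("pics/r.png",np.hstack([a,b]))
E
```

```text
t 15.25 turn/8deg [ 0.008  0.012 -0.004] then shift/4cm [ 0.024 -0.005  1.509] | F [ 0.   0.4 -0.8] open 0.018447796385087645 grip 109.11654353141785
[0.41819887 0.30183881 0.10766793]
94 [0.53411276 0.28088291 0.1245036 ] [ 0.97999634 -0.14388717 -0.13749055] pitch -0.13792745777679216 yaw -0.1457825886304088 x max 0.15513426620069695 z max 0.13371782729999895
```

View pics/r.png

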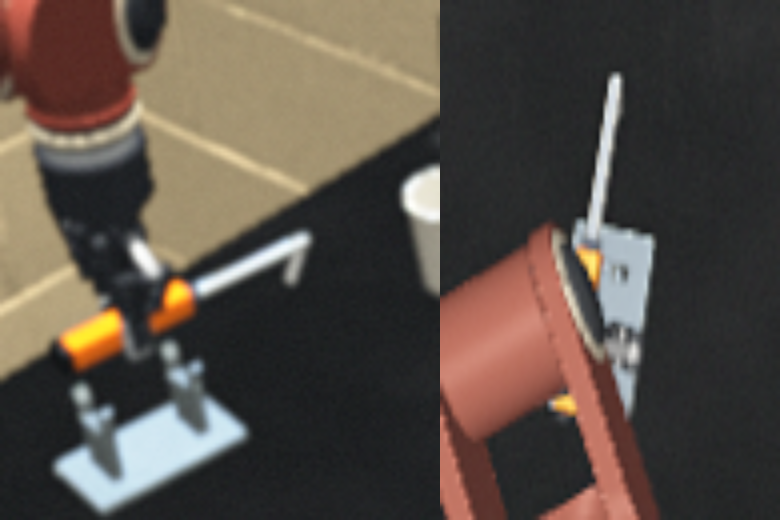

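Pole is level and aligned above the forks (rod end ~(305,240) in the left tile). Lower it.

>>> {"api": "drive_tool", "payload": {
  "steps": [
    {"translation":[0.02,0,0.5],"angular":[0,0,0],"gripper":0},
    {"translation":[0,0,0.5],"angular":[0,0,0],"gripper":0},
    {"translation":[0,0,0.3],"angular":[0,0,0],"gripper":0},
    {"translation":[0,0,0.15],"angular":[0,0,0],"gripper":0},
    {"translation":[0,0,0],"angular":[0,0,0],"gripper":0},
    {"translation":[0,0,0],"angular":[0,0,0],"gripper":0}
  ]
}}

```text
t: 16.1
tool_pos: [0.4169, 0.3024, 0.0488]
tool_rot: [0.252, 3.131, 0.001]
contact_force: [0.5, 1.0, -2.3]
opening: 0.0184
grip_force: 109.2
```

>>> {"api": "drive_tool", "payload": {
  "steps": [
    {"translation":[0,0,0.03],"angular":[0,0,0],"gripper":0},
    {"translation":[0,0,0],"angular":[0,0,0],"gripper":0},
    {"translation":[0,0,0],"angular":[0,0,0],"gripper":0.35},
    {"translation":[0,0,0],"angular":[0,0,0],"gripper":0.5},
    {"translation":[0,0,0],"angular":[0,0,0],"gripper":0.8},
    {"translation":[0,0,0],"angular":[0,0,0],"gripper":0.8},
    {"translation":[0,0,0],"angular":[0,0,0],"gripper":0.8},
    {"translation":[0,0,0],"angular":[0,0,0],"gripper":0.8}
  ],
  "force": 30
}}

```text
t: 17.1
tool_pos: [0.4165, 0.3021, 0.047]
tool_rot: [0.252, 3.131, -0.0]
contact_force: [0.4, 0.1, -0.4]
opening: 0.0684
grip_force: 0.0
```

>>> {"api": "drive_tool", "payload": {
  "steps": [
    {"translation":[0,0,-0.4],"angular":[0,0,0],"gripper":0.8},
    {"translation":[0,0,-0.8],"angular":[0,0,0],"gripper":0.8},
    {"translation":[0,0,-0.9],"angular":[0,0,0],"gripper":0.8},
    {"translation":[0,0,-0.9],"angular":[0,0,0],"gripper":0.8},
    {"translation":[0.9,0.9,0],"angular":[0,0,0],"gripper":0.8},
    {"translation":[0.9,0.9,0],"angular":[0,0,0],"gripper":0.8},
    {"translation":[0.9,0.9,0],"angular":[0,0,0],"gripper":0.8},
    {"translation":[0,0,0],"angular":[0,0,0],"gripper":0.8}
  ]
}}

```text
t: 18.1
tool_pos: [0.3255, 0.4282, 0.1685]
tool_rot: [0.245, 3.131, 0.002]
contact_force: [0.2, -0.3, -0.2]
opening: 0.0682
grip_force: 0.0
```

```bash
python3 - <<'E'
from h import *
from station import ctrl
for n in("scene","top"):
    im=ctrl.get_image(n);np.savez(n+"0.npz",**im)
    x=im["color"][110:245,180:400,::-1] if n=="scene" else im["color"][180:280,195:280,::-1]
    cv2.imwrite("pics/f_"+n+".png",cv2.resize(x,None,fx=3,fy=3))
E
python3 m2.py; python3 look.py
```

```text
top handle (((414.6490783691406, 299.6628112792969), (20.89963722229004, 100.62504577636719), 80.14237213134766), 126) ([0.4131, 0.3004], [0.9918000102043152, -0.12759999930858612], np.float32(-0.12791058))
 rod (((530.86767578125, 282.0487060546875), (11.919952392578125, 86.41132354736328), 80.76825714111328), 86) ([0.531, 0.2828], [0.986299991607666, -0.1648000031709671], np.float32(-0.16551207))
 base (((417.2875671386719, 300.6190490722656), (70.21232604980469, 130.76852416992188), 80.62646484375), 427) orange+base (((417.2875671386719, 300.6190490722656), (70.21232604980469, 130.76852416992188), 80.62646484375), 553)
hsv [[22, 167, 255], [33, 19, 162], [17, 186, 249]]
scene handle (((417.54443359375, 302.130859375), (45.738548278808594, 108.16423034667969), 81.51763153076172), 187) ([0.4139, 0.3014], [0.9998999834060669, -0.011900000274181366], np.float32(-0.011865234))
 rod (((525.7022705078125, 273.6535339355469), (46.943965911865234, 100.60840606689453), 81.25025177001953), 149) ([0.5291, 0.2837], [0.9860000014305115, -0.16689999401569366], np.float32(-0.16763863))
 base (((434.96343994140625, 332.6773376464844), (146.71942138671875, 165.25250244140625), 80.64993286132812), 675) orange+base (((434.96343994140625, 332.6773376464844), (146.71942138671875, 165.25250244140625), 80.64993286132812), 862)
hsv [[99, 36, 241], [102, 14, 244], [22, 219, 255]]
front edge x= [0.04073719 0.65783219] resid 0.0010892190850202966
side [-0.04180409  0.16149615] [0.721, 0.1314, 0.312]
side [-0.03255893 -0.05465425] [0.7266, -0.0783, 0.312]
flap 0.002 1317 tip in eye mm [-186.5  367.1   13.6] dist 0.4119832751300826 F [-0.06257812  0.63252049  0.72593027] t 18.2
```

View pics/f_scene.png

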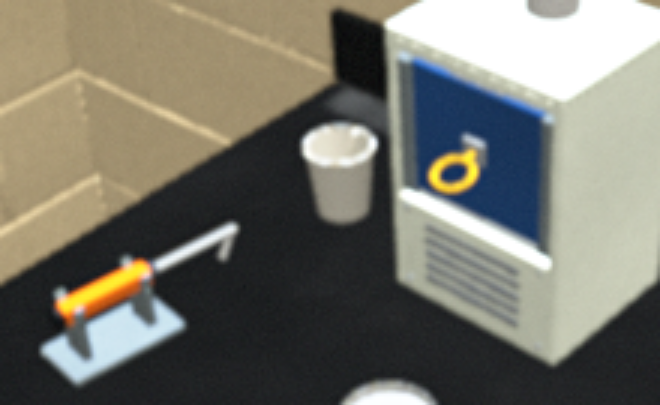

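The pole lies in both forks with its peg down (handle ~(103,290), hook ~(235,230)). Its middle is within about 2 mm of where it started, and the flap is shut.

```bash
python3 -c "
from station import ctrl
print(ctrl.finish_job())"
```

```text
the job is handed in; nothing more can be done
None
```

The job is handed in: the flap was pulled shut with the pole and is in its catch (measured about 0.002 rad), the pole is back in its cradle within about 2 mm of where it lay, and the robot stands clear after about 18 of the 64 s; no verdict was returned.

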